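# Nest the empty parts tubs in the return bay

### The job

Send the empty tubs back: slide the large blue tub along the bench, without lifting it, into the yellow return bay until it is against the back fence, and nest the other two in it by size, the medium orange tub standing flat on the floor of the blue one and the small white tub standing flat inside the orange one. Set the tubs down rather than dropping them, and leave the other things on the bench alone.

Things in the scene. Friction and masses are not known exactly. Their poses are not given: they have to be found in the camera images.
- large: Large round open tub, blue plastic, no handle, loose. Outer diameter 144 at the base widening to 160 at the rim, 60 high, wall and floor 4 thick, about 0.3 kg. Origin: centre of its underside; z up.
- medium: Medium round open tub, orange plastic, loose, upright. Outer diameter 108 at the base, 120 at the rim, 75 high to the rim, wall and floor 4 thick, about 0.15 kg. On the rim, on its own +x side, an upright grip tab 10 thick (radially), 30 wide, its top 45 above the rim, its outer face 66 from the tub's axis. Origin: centre of its underside; z up.
- medium_tab (a point): Middle of the medium tub's grip tab above the rim: 61 along the tub's x axis, 100 above its underside. x points outward from the tub (across the tab's 10 mm thickness).
- small: Small round open tub, white plastic, loose, upright. Outer diameter 74 at the base, 84 at the rim, 85 high to the rim, wall and floor 4 thick, about 0.1 kg. On the rim, on its own +x side, an upright grip tab 10 thick (radially), 30 wide, its top 45 above the rim, its outer face 48 from the tub's axis. Origin: centre of its underside; z up.
- small_tab (a point): Middle of the small tub's grip tab above the rim: 43 along the tub's x axis, 110 above its underside. x points outward from the tub (across the tab's 10 mm thickness).
- bay: Return bay: yellow U-shaped fence fixed to the bench, 30 high, 190 wide inside, along its x. Its mouth faces its +y (robot's left), widening to 227 at y = 88; the back fence's inner face is at y = -76, sides straight to y = 45. Origin, on the bench: where the large tub's centre stands when it touches the back fence midway. The large tub starts about 225 out in y.
- tape: Bystander: red tape roll lying flat, outer diameter 96, 25 high. Origin: centre of its underside.
- scissors: Bystander: scissors lying flat, about 165 long, 9 high. Origin: at the pivot, on the bench.
- cleaner: Bystander: bottle of cleaner with green label, diameter 60, 160 high. Origin: centre of its underside.
- brush: Bystander: hand brush lying on the bench. Origin: on the bench under its middle.
There are look-alikes about, which are no part of the job. What is shaped like the small but pink is not meant.

How it is judged:
By the outcome, as a careful person would: the job done as asked, in the order asked, and still so for the second after the job is handed in, with the robot touching nothing.
It also fails if it takes over 69 s, if anything falls off the work surface, if the arm or the gripper's body presses on something with over 40 N, if the wrist force passes 120 N, or if a joint passes its speed limit or range.

### The arm

A 7-joint arm with a two-finger parallel gripper is mounted at the origin on the work surface. World frame = base frame: x ahead of the robot, y to its left, z up, the work surface at z = 0. Lengths are in m, angles in rad, forces in N, time in s.
With the tool pointing down it reaches from about 0.35 to 0.9 m from the base axis. Payload 8.1 kg.
Tool frame: the origin (TCP) lies at the very end of the fingers, on their centre line; the grasp point (between the pads) lies 19 mm behind it (arm.tcp_to_grasp is the z of the grasp point in the tool frame, in m); z points along the fingers, y is the line along which they close (so a half turn about z gives the same grasp; the last joint's range is limited). The gripper opens to 92 mm and grips with 3 to 60 N. Pads are 19 mm wide; open, the fingers measure 130 mm over their backs; the gripper's body (75 mm by 190 mm) begins 47 mm behind the grasp point.
Start: joints at [1.012, 0.434, 0.025, 1.573, -0.012, 1.134, -0.075], TCP at [0.275, -0.561, 0.227] pointing down, gripper open.
Joint ranges: [-2.62, 2.62], [-0.44, 2.09], [-1.27, 1.32], [0.08, 2.57], [-1.32, 4.46], [0.12, 2], [-2.74, 2.74]. Speed limits (rad/s): [2.22, 2.22, 3.01, 3.01, 3.14, 3.14, 3.14].

### API

Orientations are given as a rotation vector (axis times angle).
In Python, from cell import readout, vision, sign_off, arm gives the robot as it stands. The module is installed in compiled form; this text tells all that it offers.
- The arm moves only by the shell command python3 -m creep 'ROWS' [FORCE]. ROWS is JSON, a list of rows, each a list of 5 numbers: the shift along the tool's x, y, z in units of 4 cm (1.0 is 4 cm), then the turn about the tool's z in units of 4 degrees (1.0 is 4 degrees), then the opening, from 0 (shut) to 1 (fully open). A call has 1 to 12 rows; each row shifts and turns the commanded pose from where the row before left it, along the tool's axes as they then stand; what a row does not reach is not made up. A row lasts 1/8 s, in which the tool goes at most 62.5 mm and 10.7 degrees, less where a joint would pass 70% of its speed; a pose out of reach is approached as far as the arm can. A call with a number of a shift or a turn outside -1 to 1 is refused whole. A call with a gripper value outside its range is refused whole. The fingers move at their own pace and stop on an object; FORCE is the grip in N (left out, the last holds). Time passes only in rows, so rows that do not move let the fingers close. It gives the time, the measured TCP pose, the force, the opening and the grip force at its end, in the units of the state.
- readout.observe(): the state, without advancing time (a new reading comes with each control period).
- vision.get_image(name): name is "scene" or "side" or "wrist"; returns a dict with "pixels" (400x640x3 uint8, blue, green, red), "z_map" (400x640 float32, m along the optical axis (not along the pixel's ray), 0 where there is no reading), "camera_matrix" (3x3 intrinsics, pixels), "position" and "rotation" of the camera in the world. Camera axes: x right, y up, looking along -z (the intrinsics and any distortion apply to the point x, -y, -z); pixel columns grow to the right and rows downward; lengths in m; the calibration is good to about 2 mm. A picture is of the moment at which its call begins.
- sign_off(): hands the job in; it is judged then, once.
The state is a dict: "clock": time; "joints": joint angles; "dq": joint speeds; "joint_efforts": joint torques, N m; "position": TCP position; "ee_rot": TCP orientation; "force": force on the tool from outside, world axes, zero at the start; "ft_torque": the same for the moment, N m; "width": opening from 0.0 (shut) to 1.0 (fully open); "gripper_force": force on a finger pad.
Only numpy, scipy, OpenCV 4.12 (cv2) and the standard library are available. Lean on these libraries where they do the work, as an engineer would, in place of code of your own. Each camera call takes 0.05 s, during which the arm holds its last target. There are 200 camera calls.

## Working session

There is one attempt and no reset: what is moved stays moved. The work goes in short steps, Python scripts to look and compute and a shell command to move; the robot and the scene stay as the last step left them, time stands still between calls to the robot, and variables do not carry over. Pictures are saved under pics/ and viewed, at most 10 in all, crops included, and the job is handed in when it is done.

```bash
mkdir -p pics
cat > h.py <<'E'
import numpy as np, cv2
from cell import readout, vision
from scipy.spatial.transform import Rotation as R
def get(n,tag):
    im=vision.get_image(n); cv2.imwrite(f'pics/{tag}.png',im['pixels']); np.savez(f'{tag}.npz',**im); return im
def cloud(im):
    h,w=im['z_map'].shape; u,v=np.meshgrid(np.arange(w),np.arange(h)); K=np.array(im['camera_matrix']); z=im['z_map']
    Rm=np.array(im['rotation']); Rm=Rm if Rm.shape==(3,3) else R.from_rotvec(Rm).as_matrix()
    p=np.stack([(u-K[0,2])/K[0,0]*z,-(v-K[1,2])/K[1,1]*z,-z],-1)
    return p@Rm.T+np.array(im['position'])
E
python3 - <<'E'
from h import *
a=get('scene','scene1');b=get('side','side1')
s=readout.observe();print(s['clock'],s['position'],s['ee_rot'],s['force'],s['width'])
for i in(a,b):print(i['position'],i['rotation'],i['camera_matrix'],[k for k in i])
E
```

```text
0.1 [ 0.27484278 -0.56081269  0.22602689] [-3.05907112e+00 -7.09348905e-01  7.25683605e-04] [-1.01594668  0.38196541 -0.47828032] 0.9980266168229402
[ 1.41598746 -0.4063047   0.84659642] [0.78632891 0.54044913 1.09716978] [[441.60914279   0.         322.74048963]
 [  0.         441.60914279 194.99363336]
 [  0.           0.           1.        ]] ['pixels', 'z_map', 'camera_matrix', 'position', 'rotation']
[0.5185083  0.75527704 0.76453811] [-0.02054888  1.35011612  2.83536491] [[379.85688922   0.         313.28903732]
 [  0.         379.85688922 200.54063933]
 [  0.           0.           1.        ]] ['pixels', 'z_map', 'camera_matrix', 'position', 'rotation']
```

View pics/scene1.png

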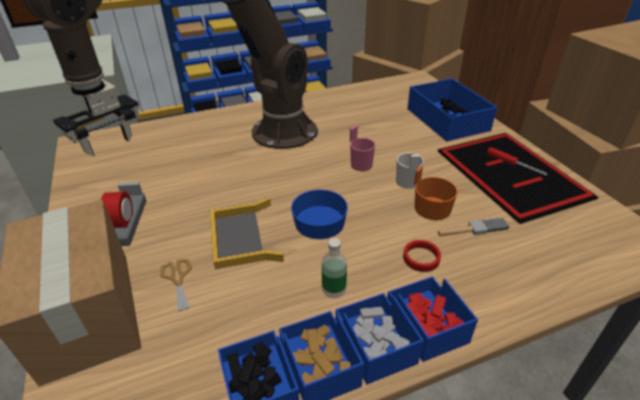

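View pics/side1.png

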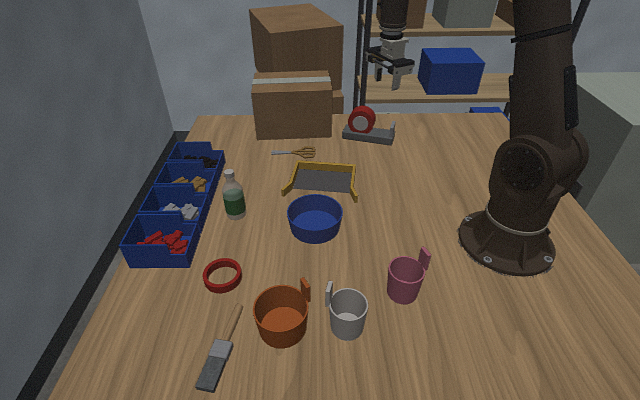

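Scene view: the blue tub is at (320,214), the orange tub at (435,196), the white tub at (409,170), the yellow bay at (240,235), the cleaner at (334,270), the tape at (422,255) and the brush at (480,228). In the side view the orange tub is at (282,315) with its tab at (305,290), and the white tub is at (348,313) with its tab at (328,293).
Could be mistaken for the small tub: the pink one, scene (362,152) / side (405,280). It is excluded by colour. Could be mistaken for the large tub: the blue bins at (450,107) and (255,365). They are square, so the round one at (320,214) is chosen.

```bash
cat > m.py <<'E'
from h import *
from scipy.optimize import least_squares
def circ(p,r=None):
    c0=p.mean(0)
    f=lambda q:np.hypot(p[:,0]-q[0],p[:,1]-q[1])-(q[2] if r is None else r)
    s=least_squares(f,[*c0,.05] ,loss='soft_l1',f_scale=.002);return s.x,np.std(s.fun)
def masks(hsv):
    return dict(blue=cv2.inRange(hsv,(100,120,40),(130,255,255)),orange=cv2.inRange(hsv,(5,150,60),(14,255,255)),
     white=cv2.inRange(hsv,(0,0,100),(179,45,255)),yellow=cv2.inRange(hsv,(20,150,90),(30,255,255)))
E
python3 - <<'E'
from m import *
win={'scene1':dict(blue=(285,185,352,242),orange=(408,150,462,222),white=(392,150,425,190),yellow=(200,195,290,270)),
'side1':dict(blue=(282,190,348,246),orange=(248,272,312,350),white=(320,278,372,342),yellow=(278,160,362,205))}
spec=dict(blue=(.06,.078),orange=(.075,.058),white=(.085,.040))
crop=[]
for t in win:
    im=np.load(t+'.npz');hsv=cv2.cvtColor(im['pixels'],cv2.COLOR_BGR2HSV);P=cloud(im);M=masks(hsv)
    for k,(x0,y0,x1,y1) in win[t].items():
        m=np.zeros(M[k].shape,bool);m[y0:y1,x0:x1]=M[k][y0:y1,x0:x1]>0;m&=im['z_map']>0
        p=P[m]
        if k=='yellow':
            q=p[(p[:,2]>.02)&(p[:,2]<.04)][:,:2];print(t,k,len(q),'rect',cv2.minAreaRect(q.astype(np.float32)));np.save(t+'_y.npy',q);continue
        h,r=spec[k];q=p[abs(p[:,2]-h)<.006][:,:2];c,s=circ(q,r)
        print(t,k,len(q),c[:2].round(4),round(s,4),'zmax',p[:,2].max().round(3),end=' ')
        if k!='blue':
            g=p[p[:,2]>h+.012];d=g[:,:2].mean(0)-c[:2];print('tab',len(g),g.mean(0).round(4),'ang',np.degrees(np.arctan2(d[1],d[0])).round(1),np.hypot(*d).round(3))
        else:print()
im=cv2.imread('pics/side1.png')[260:360,230:440];cv2.imwrite('pics/crop1.png',cv2.resize(im,None,fx=3.5,fy=3.5))
E
```

```text
scene1 blue 204 [ 0.5319 -0.0677] 0.0017 zmax 0.065 
scene1 orange 209 [0.6042 0.2633] 0.0018 zmax 0.122 tab 63 [0.5554 0.231  0.1064] ang -146.5 0.059
scene1 white 65 [0.4595 0.2632] 0.0026 zmax 0.133 tab 39 [0.5011 0.2508 0.1268] ang -16.6 0.043
scene1 yellow 715 rect ((0.509344220161438, -0.2799767255783081), (0.17269684374332428, 0.2413126528263092), 81.70823669433594)
side1 blue 250 [ 0.5278 -0.0644] 0.0015 zmax 0.062 
side1 orange 400 [0.6001 0.267 ] 0.0015 zmax 0.122 tab 123 [0.547  0.2407 0.1092] ang -153.7 0.059
side1 white 175 [0.4552 0.2657] 0.0013 zmax 0.133 tab 51 [0.4967 0.255  0.1299] ang -14.4 0.043
side1 yellow 310 rect ((0.5025280714035034, -0.2777911424636841), (0.17969579994678497, 0.2416207641363144), 81.57832336425781)
```

View pics/crop1.png

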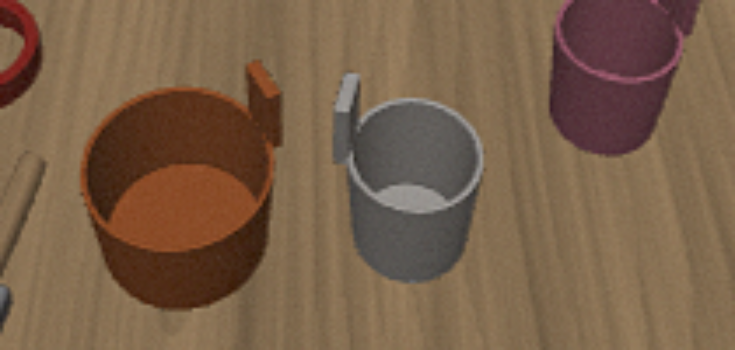

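The crop confirms the choice: orange tub with its tab at (265,105), white tub with its tab at (347,115), and the pink look-alike at the top right. Next I go above the blue tub, with the fingers aligned to the bay's y axis.

```bash
cat > go.py <<'E'
import sys
from h import *
# units needed to reach world x y z with tool-x yaw deg (turn first, then shift)
def plan(x,y,z,yaw=None):
    s=readout.observe();Rm=R.from_rotvec(s['ee_rot']).as_matrix();cur=np.degrees(np.arctan2(Rm[1,0],Rm[0,0]))
    yaw=cur if yaw is None else yaw
    d=np.array([x,y,z])-s['position'];c,q=np.cos(np.radians(yaw)),np.sin(np.radians(yaw))
    print('t',round(s['clock'],2),'pos',s['position'].round(4),'yaw',cur.round(1),'j7',s['joints'][6].round(2),'w',round(s['width'],2),'| turn units',((cur-yaw)/4).round(2),'shift units',(np.array([c*d[0]+q*d[1],q*d[0]-c*d[1],-d[2]])/.04).round(2))
if __name__=='__main__':plan(*map(float,sys.argv[1:]))
E
python3 - <<'E'
from m import *
im=np.load('side1.npz');P=cloud(im)
print('cleaner',P[205,234],P[175,229],'box',P[105,290],'tapedisp',P[118,362])
E
python3 go.py 0.53 -0.066 0.20 -8.3
```

```text
cleaner [ 0.76247461 -0.09582714  0.05874943] [ 0.76432011 -0.10821844  0.15693535] box [ 0.62002214 -0.58158454  0.14332636] tapedisp [ 0.34796513 -0.56174797  0.09703484]
t 0.1 pos [ 0.2748 -0.5608  0.226 ] yaw 26.1 j7 -0.08 w 1.0 | turn units 8.6 shift units [  4.53 -13.16   0.65]
```

```bash
python3 -m creep '[[0,0,-0.3,1,0.6],[0,0,0,1,0.6],[0,0,0,1,0.6],[0,0,0,1,0.6],[0,0,0,1,0.6],[0,0,0,1,0.6],[0,0,0,1,0.6],[0,0,0,1,0.6],[0,0,0,0.6,0.6]]'; python3 -m creep '[[0.3,-1,0,0,0.6],[0.3,-1,0,0,0.6],[0.3,-1,0,0,0.6],[0.3,-1,0,0,0.6],[0.3,-1,0,0,0.6],[0.3,-1,0,0,0.6],[0.3,-1,0,0,0.6],[0.3,-1,0,0,0.6],[0.3,-1,0,0,0.6],[0.3,-1,0,0,0.6],[0.3,-1,0,0,0.6],[0.3,-1,0,0,0.6]]';python3 -m creep '[[0.9,-1,0.5,0,0.6],[0,-0.2,0.5,0,0.6],[0,0,0,0,0.6]]'
python3 go.py 0.53 -0.066 0.20 -8.3; python3 -c "
from h import *
i=get('wrist','w1');print(i['position'],i['rotation'])"
```

```text
clock: 1.23
position: [0.275, -0.5609, 0.2383]
ee_rot: [-3.132, 0.23, 0.001]
force: [0.5, -0.6, 0.4]
width: 0.601
gripper_force: 0.0
clock: 2.72
position: [0.487, -0.1057, 0.2385]
ee_rot: [3.133, -0.227, -0.001]
force: [-0.0, -0.4, 0.2]
width: 0.602
gripper_force: 0.0
clock: 3.1
position: [0.5281, -0.0638, 0.1971]
ee_rot: [-3.134, 0.224, 0.006]
force: [-0.5, -0.6, -0.5]
width: 0.598
gripper_force: 0.0
t 3.1 pos [ 0.5281 -0.0638  0.1971] yaw -8.2 j7 -1.74 w 0.6 | turn units 0.03 shift units [ 0.05  0.05 -0.07]
[ 0.59358478 -0.07277139  0.35409211] [-0.18760048  0.21529308 -1.70271774]
```

View pics/w1.png

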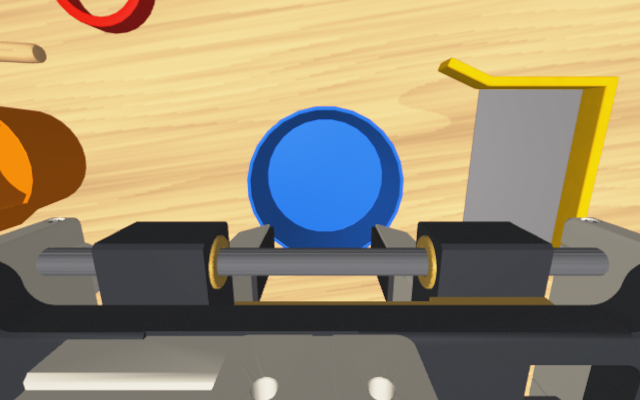

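Wrist view: the blue tub is at (325,180), centred between the fingers. The bay is on the right, with its back fence at (600,150) and its side fence at (550,82). The path is clear. I'll refine the tub and bay positions from this view.

Run:
```python
from m import *
im=np.load('w1.npz');hsv=cv2.cvtColor(im['pixels'],cv2.COLOR_BGR2HSV);P=cloud(im);M=masks(hsv)
b=P[(M['blue']>0)&(im['z_map']>0)];q=b[abs(b[:,2]-.06)<.003][:,:2];print(len(q),circ(q,.079))
m=cv2.inRange(hsv,(20,150,60),(32,255,255))>0;m[:,:430]=0;m[250:]=0
y=P[m&(im['z_map']>0)];t=y[abs(y[:,2]-.03)<.004][:,:2]
a=np.radians(-8.3);L=(t-[.5057,-.281])@np.array([[np.cos(a),-np.sin(a)],[np.sin(a),np.cos(a)]])
print(len(t),'local min/max',L.min(0),L.max(0))
side=L[(L[:,0]>.085)&(L[:,1]<.03)&(L[:,1]>-.06)];back=L[(L[:,1]<-.06)&(L[:,0]<.085)]
print('side',len(side),np.polyfit(side[:,1],side[:,0],1),side[:,0].min(),'back',len(back),np.polyfit(back[:,0],back[:,1],1),back[:,1].max())
```

```text
1356 (array([ 0.52826648, -0.06633188,  0.05      ]), np.float64(0.0015394091437939618))
3575 local min/max [-0.0470031 -0.0868216] [0.12073435 0.0916525 ]
side 954 [-0.00435591  0.09887471] 0.09390893785137573 back 1554 [ 0.00195227 -0.07817854] -0.07190920129970119
```

```bash
python3 -m creep '[[0,0,1,0,0.6],[0,0,1,0,0.6],[0,0,1,0,0.6],[0,0,0.9,0,0.6],[0,0,0.5,0,0.6],[0,0.2,0,0,0.6],[0,0.2,0,0,0.6],[0,0.15,0,0,0.6],[0,0.15,0,0,0.6],[0.05,0.2,0,0,0.6],[0.05,0.3,0,0,0.6],[0.05,0.3,0,0,0.6]]'; python3 -m creep '[[0.05,0.3,0,0,0.6],[0,0.3,0,0,0.6],[0,0.3,0,0,0.6],[0,0.3,0,0,0.6],[0,0.3,0,0,0.6],[0,0.3,0,0,0.6],[0,0.3,0,0,0.6],[0,0.3,0,0,0.6],[0,0.3,0,0,0.6],[0,0.3,0,0,0.6],[0,0.3,0,0,0.6],[0,0.2,0,0,0.6]]'
python3 go.py .506 -.28 .018 -8.3; python3 -c "
from h import *
get('scene','s2')"
```

```text
clock: 4.65
position: [0.5268, -0.1257, 0.0228]
ee_rot: [-3.133, 0.227, -0.0]
force: [-0.7, 2.4, 1.9]
width: 0.603
gripper_force: 1.4
clock: 6.15
position: [0.5081, -0.2648, 0.0227]
ee_rot: [3.133, -0.228, -0.0]
force: [1.3, 2.6, 2.5]
width: 0.6
gripper_force: 1.1
t 6.15 pos [ 0.5081 -0.2648  0.0227] yaw -8.3 j7 -1.43 w 0.6 | turn units -0.01 shift units [0.   0.38 0.12]
```

View pics/s2.png

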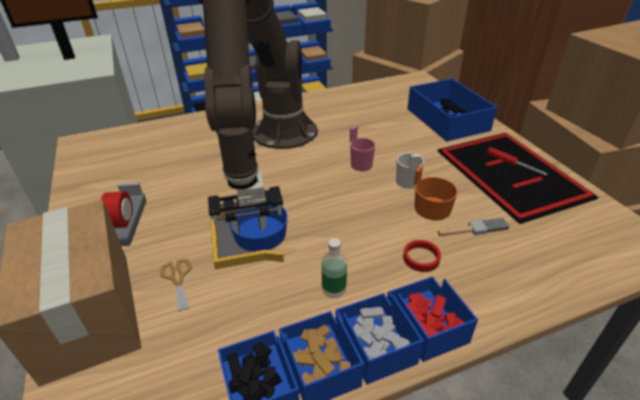

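The tub is sliding into the bay, now at about (258,225), with roughly 35–40 mm left. I continue in fine steps until the force rises.

```bash
python3 -m creep '[[0,0.2,0,0,0.6],[0,0.2,0,0,0.6],[0,0.2,0,0,0.6],[0,0.1,0,0,0.6]]'; for i in 1; do python3 -m creep '[[0,0.08,0,0,0.6],[0,0.08,0,0,0.6],[0,0,0,0,0.6]]'; python3 -m creep '[[0,0.05,0,0,0.6],[0,0.05,0,0,0.6],[0,0,0,0,0.6]]'; done; python3 go.py .506 -.28 .018 -8.3
```

```text
clock: 6.7
position: [0.5042, -0.2922, 0.0227]
ee_rot: [3.133, -0.228, -0.0]
force: [0.3, 1.2, 0.5]
width: 0.598
gripper_force: 0.8
clock: 7.08
position: [0.5034, -0.2982, 0.0227]
ee_rot: [3.133, -0.227, 0.0]
force: [-0.0, 0.4, 0.8]
width: 0.599
gripper_force: 0.1
clock: 7.45
position: [0.5028, -0.302, 0.0227]
ee_rot: [3.133, -0.228, 0.0]
force: [0.7, 0.3, 0.9]
width: 0.6
gripper_force: 0.2
t 7.45 pos [ 0.5028 -0.302   0.0227] yaw -8.3 j7 -1.37 w 0.6 | turn units -0.0 shift units [-0.   -0.56  0.12]
```

```bash
python3 -m creep '[[0,0.04,0,0,0.6],[0,0.04,0,0,0.6]]'; python3 -m creep '[[0,0.04,0,0,0.6],[0,0.04,0,0,0.6]]';  python3 -m creep '[[0,0.03,0,0,0.6],[0,0.03,0,0,0.6]]'
```

```text
clock: 7.7
position: [0.5024, -0.3049, 0.0227]
ee_rot: [-3.133, 0.227, 0.0]
force: [0.7, 2.1, -0.4]
width: 0.599
gripper_force: 1.6
clock: 7.95
position: [0.5023, -0.3056, 0.0227]
ee_rot: [-3.131, 0.224, 0.001]
force: [0.7, 11.5, 3.8]
width: 0.601
gripper_force: 5.5
clock: 8.2
position: [0.5022, -0.3059, 0.0227]
ee_rot: [-3.129, 0.222, 0.002]
force: [-0.3, 16.5, 7.0]
width: 0.597
gripper_force: 8.0
```

The force rises to 16 N with the tool stopped, so the tub is against the fence. I back off, lift, and head for the orange tab.

```bash
python3 -m creep '[[0,-0.3,0,0,0.6],[0,-0.3,0,0,0.6],[0,0,-0.3,0,0.6],[0,0,-0.6,-1,0.6],[0,0,-1,-1,0.6],[0,0,-1,-1,0.4],[0,0,-1,-1,0.35],[0,0,-1,-1,0.35],[0,0,-0.5,-1,0.35],[0,0,0,-1,0.35],[0,0,0,-1,0.35],[0,0,0,-1,0.35]]'; python3 go.py 0.551 0.236 0.25 120
python3 - <<'E'
from m import *
im=get('scene','s3');hsv=cv2.cvtColor(im['pixels'],cv2.COLOR_BGR2HSV);P=cloud(im);M=masks(hsv)
m=(M['blue']>0)&(im['z_map']>0);p=P[m];c=(np.abs(p[:,2]-.06)<.006)&(np.abs(p[:,0]-.506)<.12)&(np.abs(p[:,1]+.28)<.12)
print(c.sum(),circ(p[c][:,:2],.078))
E
```

```text
clock: 9.7
position: [0.5048, -0.2875, 0.2398]
ee_rot: [3.048, 0.754, 0.001]
force: [-0.0, -0.3, -0.5]
width: 0.349
gripper_force: 0.0
t 9.7 pos [ 0.5048 -0.2875  0.2398] yaw 27.8 j7 -0.77 w 0.35 | turn units -23.05 shift units [10.76  7.55 -0.26]
223 (array([ 0.50707005, -0.27852931,  0.05      ]), np.float64(0.0016884703626052608))
```

```bash
python3 -m creep '[[0,0,0,-1,0.35],[0,0,0,-1,0.35],[0,0,0,-1,0.35],[0,0,0,-1,0.35],[0,0,0,-1,0.35],[0,0,0,-1,0.35],[0,0,0,-1,0.35],[0,0,0,-1,0.35],[0,0,0,-1,0.35],[0,0,0,-1,0.35],[0,0,0,-1,0.35],[0,0,0,-1,0.35]]' >/dev/null
python3 -m creep '[[0,0,0,-1,0.35],[0,0,0,-1,0.35],[0,0,0,-1,0.35],[0,0,0,-1,0.35],[0,0,0,-1,0.35],[0,0,0,-1,0.35],[0,0,0,-1,0.35],[0,0,0,-1,0.35],[0,0,0,-1,0.35],[0,0,0,-1,0.35],[0,0,0,-1,0.35]]' >/dev/null
python3 -m creep '[[1,0.7,0,0,0.35],[1,0.7,0,0,0.35],[1,0.7,0,0,0.35],[1,0.7,0,0,0.35],[1,0.7,0,0,0.35],[1,0.7,0,0,0.35],[1,0.7,0,0,0.35],[1,0.7,0,0,0.35],[1,0.7,0,0,0.35],[1,0.7,0,0,0.35],[0.75,0.55,0,0,0.35],[0,0,0,0,0.35]]'
python3 go.py 0.551 0.236 0.25 120; python3 -c "
from h import *
get('wrist','w2')"
```

```text
clock: 14.12
position: [0.5537, 0.2397, 0.2393]
ee_rot: [-1.573, -2.719, -0.002]
force: [-0.5, 0.1, -0.1]
width: 0.349
gripper_force: 0.0
t 14.12 pos [0.5537 0.2397 0.2393] yaw 119.9 j7 -0.28 w 0.35 | turn units -0.03 shift units [-0.04 -0.1  -0.27]
```

View pics/w2.png

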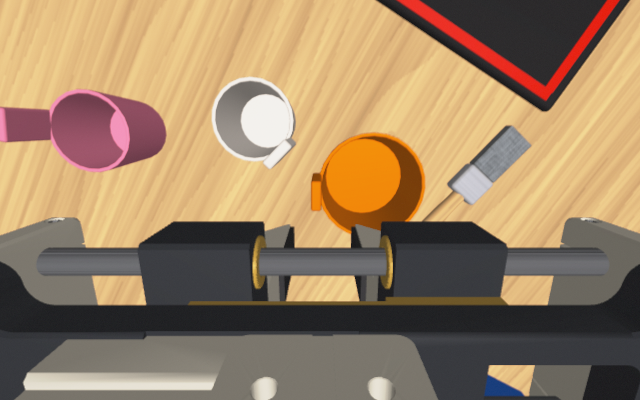

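Wrist view: the orange tub is at (373,180) with its tab at (316,190). The white tub is at (253,118) with its tab at (280,153). I'll measure both.

```bash
cat > tubs.py <<'E'
from m import *
import sys
im=np.load(sys.argv[1]);hsv=cv2.cvtColor(im['pixels'],cv2.COLOR_BGR2HSV);P=cloud(im);z=im['z_map']>0
z[230:]=False
for k,(h,r,rt,m) in dict(orange=(.075,.058,.061,cv2.inRange(hsv,(5,150,60),(20,255,255))),white=(.085,.040,.043,cv2.inRange(hsv,(0,0,60),(179,50,255)))).items():
    n,lab,st,ce=cv2.connectedComponentsWithStats(((m>0)&z&(P[...,2]>.012)).astype(np.uint8))
    i=1+np.argmax(st[1:,4]);p=P[lab==i]
    q=p[abs(p[:,2]-h)<.004][:,:2];c,s=circ(q,r);q=q[abs(np.hypot(*(q-c[:2]).T)-r)<.005];c,s=circ(q,r)
    g=p[p[:,2]>h+.035]
    t=g[:,:2].mean(0);d=t-c[:2];print(k,ce[i].round(),'c',c[:2].round(4),round(s,4),'tab',len(g),t.round(4),g[:,2].max().round(3),'ang',np.degrees(np.arctan2(d[1],d[0])).round(1),np.hypot(*d).round(3),'rect',cv2.minAreaRect(g[:,:2].astype(np.float32)))
E
python3 tubs.py w2.npz
```

```text
orange [375. 189.] c [0.6019 0.2658] 0.0012 tab 363 [0.5492 0.241 ] 0.311 ang -154.8 0.058 rect ((0.5522255897521973, 0.25429150462150574), (0.06253307312726974, 0.024454429745674133), 79.2718734741211)
white [247. 120.] c [0.4576 0.2654] 0.0012 tab 376 [0.4988 0.2551] 0.131 ang -14.1 0.042 rect ((0.49831175804138184, 0.25441786646842957), (0.03017253987491131, 0.009953186847269535), 74.07273864746094)
```

```bash
sed -i 's/g=p\[p\[:,2\]>h+.035\]/g=p[(p[:,2]>h+.035)\&(p[:,2]<h+.055)]/' tubs.py; python3 tubs.py w2.npz
```

```text
orange [375. 189.] c [0.6019 0.2658] 0.0012 tab 330 [0.5484 0.2372] 0.12 ang -151.9 0.061 rect ((0.5486488938331604, 0.23672865331172943), (0.009829924441874027, 0.029211118817329407), 29.687793731689453)
white [247. 120.] c [0.4576 0.2654] 0.0012 tab 376 [0.4988 0.2551] 0.131 ang -14.1 0.042 rect ((0.49831175804138184, 0.25441786646842957), (0.03017253987491131, 0.009953186847269535), 74.07273864746094)
```

```bash
python3 go.py 0.5486 0.237 0.082
```

```text
t 14.18 pos [0.5541 0.2373 0.239 ] yaw 119.8 j7 -0.28 w 0.35 | turn units 0.0 shift units [ 0.06 -0.12  3.93]
```

```bash
python3 -m creep '[[0.06,-0.12,0.6,0,0.35],[0,0,0.8,0,0.35],[0,0,0.8,0,0.35],[0,0,0.8,0,0.35],[0,0,0.6,0,0.35],[0,0,0.3,0,0.35],[0,0,0,0,0.35],[0,0,0,0,0],[0,0,0,0,0],[0,0,0,0,0],[0,0,0,0,0]]' 25;python3 go.py 0.5486 0.237 0.082
```

```text
clock: 15.55
position: [0.5493, 0.2363, 0.0834]
ee_rot: [1.577, 2.716, 0.001]
force: [-0.4, -0.4, 6.0]
width: 0.109
gripper_force: 25.0
t 15.55 pos [0.5493 0.2363 0.0834] yaw 119.7 j7 -0.4 w 0.11 | turn units 0.0 shift units [ 0.02 -0.01  0.04]
```

```bash
python3 -m creep '[[0,0,-0.3,0,0],[0,0,-0.7,0,0],[0,0,-1,0,0],[0,0,-1,0,0],[0,0,-1,0,0],[0,0,0,0,0]]';python3 go.py 0.4517 -0.307 0.25
```

```text
clock: 16.3
position: [0.55, 0.2375, 0.2465]
ee_rot: [1.576, 2.714, 0.008]
force: [-0.1, 0.6, -2.1]
width: 0.113
gripper_force: 25.0
t 16.3 pos [0.55   0.2375 0.2465] yaw 119.7 j7 -0.28 w 0.11 | turn units 0.0 shift units [-10.6   -8.88  -0.09]
```

```bash
python3 -m creep '[[-0.3,-0.25,0,0,0],[-0.6,-0.5,0,0,0],[-0.8,-0.67,0,0,0],[-0.8,-0.67,0,0,0],[-0.8,-0.67,0,0,0],[-0.8,-0.67,0,0,0],[-0.8,-0.67,0,0,0],[-0.8,-0.67,0,0,0],[-0.8,-0.67,0,0,0],[-0.8,-0.67,0,0,0],[-0.8,-0.67,0,0,0],[-0.8,-0.67,0,0,0]]' >/dev/null; python3 -m creep '[[-0.8,-0.67,0,0,0],[-0.6,-0.5,0,0,0],[-0.3,-0.25,0,0,0],[0,0,0,0,0],[0,0,0,0,0]]'; python3 go.py 0.4517 -0.307 0.091
python3 - <<'E'
from m import *
for n in('scene','side'):
    im=get(n,n+'4');hsv=cv2.cvtColor(im['pixels'],cv2.COLOR_BGR2HSV);P=cloud(im);M=masks(hsv)
    for k,h,r in(('blue',.06,.078),('orange',.242,.058)):
        p=P[(M[k]>0)&(im['z_map']>0)];c=(np.abs(p[:,2]-h)<.006)&(np.abs(p[:,0]-.506)<.12)&(np.abs(p[:,1]+.28)<.12)
        print(n,k,c.sum(),circ(p[c][:,:2],r) if c.sum()>20 else '')
E
```

```text
clock: 18.42
position: [0.4511, -0.3063, 0.2425]
ee_rot: [-1.575, -2.718, -0.001]
force: [1.0, 1.2, -1.9]
width: 0.104
gripper_force: 25.0
t 18.43 pos [ 0.4511 -0.3063  0.2425] yaw 119.8 j7 0.8 w 0.1 | turn units 0.0 shift units [-0.02  0.    3.79]
scene blue 212 (array([ 0.50687456, -0.27888524,  0.05      ]), np.float64(0.0017289335900498245))
scene orange 24 (array([ 0.50573834, -0.27856444,  0.05      ]), np.float64(0.0018286232131530249))
side blue 180 (array([ 0.503101  , -0.27564262,  0.05      ]), np.float64(0.0017885976767299384))
side orange 15
```

View pics/side4.png

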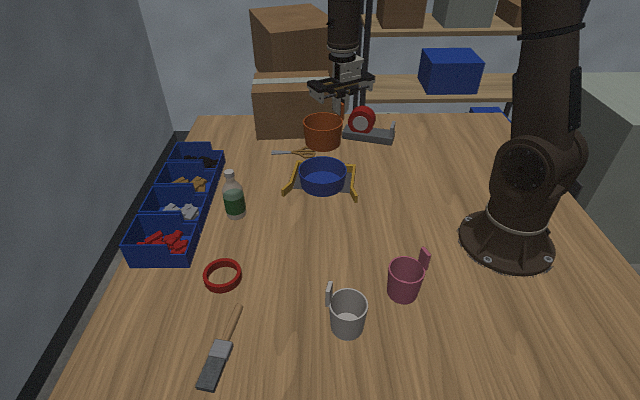

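Side view: the orange tub hangs upright at (323,130), over the blue tub at (322,177) against the back fence. I lower it.

```bash
python3 -m creep '[[0,0,0.5,0,0],[0,0,0.7,0,0],[0,0,0.8,0,0],[0,0,0.7,0,0],[0,0,0.5,0,0],[0,0,0.3,0,0],[0,0,0.1,0,0],[0,0,0,0,0]]';  python3 -m creep '[[0,0,0.07,0,0],[0,0,0.07,0,0],[0,0,0,0,0]]';  python3 -m creep '[[0,0,0.05,0,0],[0,0,0.05,0,0],[0,0,0,0,0]]'
```

```text
clock: 19.52
position: [0.4513, -0.3079, 0.0991]
ee_rot: [1.577, 2.717, -0.0]
force: [-0.2, 0.4, -1.9]
width: 0.106
gripper_force: 25.0
clock: 19.9
position: [0.4508, -0.308, 0.0931]
ee_rot: [-1.578, -2.717, 0.0]
force: [-1.1, -1.1, -0.9]
width: 0.111
gripper_force: 25.0
clock: 20.27
position: [0.4508, -0.3079, 0.0889]
ee_rot: [-1.578, -2.716, 0.0]
force: [1.1, -0.2, -1.4]
width: 0.105
gripper_force: 25.0
```

```bash
python3 -m creep '[[0,0,0.03,0,0],[0,0,0.03,0,0],[0,0,0,0,0]]';  python3 -m creep '[[0,0,0.03,0,0],[0,0,0,0,0]]'
```

```text
clock: 20.65
position: [0.451, -0.308, 0.0874]
ee_rot: [1.578, 2.716, -0.001]
force: [-3.6, 2.2, 7.9]
width: 0.107
gripper_force: 25.0
clock: 20.9
position: [0.4509, -0.3081, 0.0873]
ee_rot: [1.577, 2.716, -0.002]
force: [-7.8, 2.3, 22.0]
width: 0.108
gripper_force: 25.0
```

Contact; I relieve the pressure, release and rise, then take the hover pose for the white tab (tool y along -15.5°, so tool x at 74.5°).

```bash
python3 -m creep '[[0,0,-0.05,0,0],[0,0,0,0,0.2],[0,0,0,0,0.35],[0,0,0,0,0.35],[0,0,-0.3,0,0.35],[0,0,-0.8,0,0.35],[0,0,-1,0,0.35],[0,0,-1,0,0.35],[0,0,-1,0,0.35],[0,0,0,0,0.35]]'; python3 go.py 0.4985 0.2547 0.25 74.5
python3 - <<'E'
from m import *
for n in('scene','side'):
    im=get(n,n+'5');hsv=cv2.cvtColor(im['pixels'],cv2.COLOR_BGR2HSV);P=cloud(im);M=masks(hsv)
    for k,h,r in(('blue',.06,.078),('orange',.079,.058)):
        p=P[(M[k]>0)&(im['z_map']>0)];c=(np.abs(p[:,2]-h)<.006)&(np.abs(p[:,0]-.506)<.12)&(np.abs(p[:,1]+.28)<.12)
        x=circ(p[c][:,:2],r);q=p[c];e=abs(np.hypot(*(q[:,:2]-x[0][:2]).T)-r)<.004;q=q[e]
        pl=np.linalg.lstsq(np.c_[q[:,:2]-x[0][:2],np.ones(len(q))],q[:,2],rcond=None)[0]
        print(n,k,c.sum(),x,pl)
E
```

```text
clock: 22.15
position: [0.4527, -0.3084, 0.2555]
ee_rot: [1.574, 2.711, -0.0]
force: [0.4, -0.1, 0.0]
width: 0.352
gripper_force: 0.0
t 22.15 pos [ 0.4527 -0.3084  0.2555] yaw 119.7 j7 0.8 w 0.35 | turn units 11.31 shift units [13.87 -2.66  0.14]
scene blue 124 (array([ 0.50703714, -0.27858835,  0.05      ]), np.float64(0.001514545462728514)) [-0.00061339  0.00118199  0.05796995]
scene orange 238 (array([ 0.50598106, -0.27950849,  0.05      ]), np.float64(0.0016297484150182753)) [ 0.00193775 -0.01644357  0.0776104 ]
side blue 103 (array([ 0.50281069, -0.27589314,  0.05      ]), np.float64(0.0016537302519567217)) [-0.00487815  0.00250563  0.05897244]
side orange 165 (array([ 0.50200571, -0.27623186,  0.05      ]), np.float64(0.002152092162246364)) [-0.00609303  0.00109184  0.0776495 ]
```

```bash
python3 -m creep '[[0,0,0,1,0.35],[0,0,0,1,0.35],[0,0,0,1,0.35],[0,0,0,1,0.35],[0,0,0,1,0.35],[0,0,0,1,0.35],[0,0,0,1,0.35],[0,0,0,1,0.35],[0,0,0,1,0.35],[0,0,0,1,0.35],[0,0,0,1,0.35],[0,0,0,0.3,0.35]]' >/dev/null
python3 -m creep '[[1,-0.19,0,0,0.35],[1,-0.19,0,0,0.35],[1,-0.19,0,0,0.35],[1,-0.19,0,0,0.35],[1,-0.19,0,0,0.35],[1,-0.19,0,0,0.35],[1,-0.19,0,0,0.35],[1,-0.19,0,0,0.35],[1,-0.19,0,0,0.35],[1,-0.19,0,0,0.35],[1,-0.19,0,0,0.35],[1,-0.19,0,0,0.35]]' >/dev/null
python3 -m creep '[[1,-0.2,0,0,0.35],[0.87,-0.17,0,0,0.35],[0,0,0,0,0.35],[0,0,0,0,0.35]]'
python3 -c "
from h import *
get('wrist','w6')"; python3 tubs.py w6.npz;python3 go.py 0.4985 0.2547 0.092 74.5
```

```text
clock: 25.75
position: [0.4967, 0.2541, 0.2508]
ee_rot: [2.5, 1.902, -0.002]
force: [0.6, 0.0, 0.3]
width: 0.349
gripper_force: 0.0
t 25.8 pos [0.497  0.2536 0.251 ] yaw 74.5 j7 -1.1 w 0.35 | turn units -0.01 shift units [0.04 0.03 3.97]m.py:4: RuntimeWarning: Mean of empty slice.
  c0=p.mean(0)
  ret = um.true_divide(
Traceback (most recent call last):
  File "tubs.py", line 8, in <module>
    q=p[abs(p[:,2]-h)<.004][:,:2];c,s=circ(q,r);q=q[abs(np.hypot(*(q-c[:2]).T)-r)<.005];c,s=circ(q,r)
                                      ~~~~^^^^^
  File "m.py", line 6, in circ
    s=least_squares(f,[*c0,.05] ,loss='soft_l1',f_scale=.002);return s.x,np.std(s.fun)
ValueError: Initial guess is outside of provided bounds
```

View pics/w6.png

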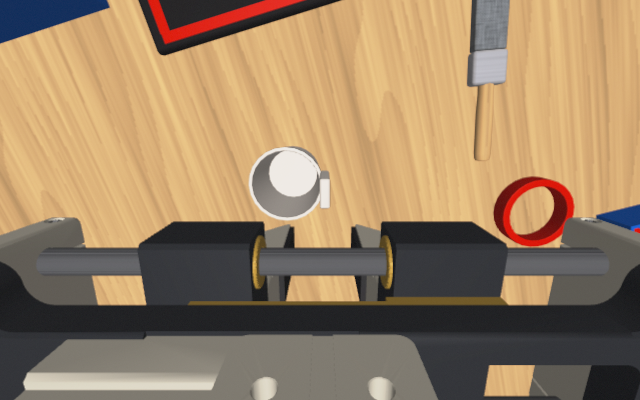

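Wrist view: the white tub is at (286,184), and its tab at (324,188) is square to and midway between the fingers. I descend and grip.

```bash
python3 -m creep '[[0.04,0.03,0.6,0,0.35],[0,0,0.8,0,0.35],[0,0,0.8,0,0.35],[0,0,0.8,0,0.35],[0,0,0.6,0,0.35],[0,0,0.3,0,0.35],[0,0,0,0,0.35],[0,0,0,0,0],[0,0,0,0,0],[0,0,0,0,0],[0,0,0,0,0]]' 25; python3 -m creep '[[0,0,-0.3,0,0],[0,0,-0.7,0,0],[0,0,-1,0,0],[0,0,-1,0,0],[0,0,-1,0,0],[0,0,0,0,0]]'; python3 go.py 0.545 -0.289 0.26
```

```text
clock: 27.18
position: [0.4989, 0.2563, 0.096]
ee_rot: [2.5, 1.901, 0.001]
force: [0.3, -1.3, 2.8]
width: 0.107
gripper_force: 25.0
clock: 27.92
position: [0.4995, 0.2577, 0.2593]
ee_rot: [2.5, 1.902, 0.009]
force: [0.2, -0.3, -1.7]
width: 0.106
gripper_force: 25.0
t 27.93 pos [0.4995 0.2577 0.2593] yaw 74.5 j7 -1.1 w 0.11 | turn units 0.0 shift units [-12.87   4.74  -0.02]
```

```bash
python3 -m creep '[[-0.3,0.11,0,0,0],[-0.6,0.22,0,0,0],[-0.9,0.33,0,0,0],[-0.9,0.33,0,0,0],[-0.9,0.33,0,0,0],[-0.9,0.33,0,0,0],[-0.9,0.33,0,0,0],[-0.9,0.33,0,0,0],[-0.9,0.33,0,0,0],[-0.9,0.33,0,0,0],[-0.9,0.33,0,0,0],[-0.9,0.33,0,0,0]]' >/dev/null; python3 -m creep '[[-0.9,0.33,0,0,0],[-0.9,0.33,0,0,0],[-0.7,0.26,0,0,0],[-0.4,0.15,0,0,0],[-0.1,0.04,0,0,0],[0,0,0,0,0],[0,0,0,0,0]]'; python3 go.py 0.545 -0.289 0.104
python3 - <<'E'
from m import *
for n in('scene','side'):
    im=get(n,n+'7');hsv=cv2.cvtColor(im['pixels'],cv2.COLOR_BGR2HSV);P=cloud(im);M=masks(hsv)
    for k,h,r in(('white',.247,.040),('orange',.079,.058)):
        p=P[(M[k]>0)&(im['z_map']>0)];c=(np.abs(p[:,2]-h)<.006)&(np.abs(p[:,0]-.506)<.08)&(np.abs(p[:,1]+.28)<.08)
        print(n,k,c.sum(),circ(p[c][:,:2],r)if c.sum()>5 else'')
a=cv2.imread('pics/scene7.png')[100:290,160:350];b=cv2.imread('pics/side7.png')[40:230,230:420]
cv2.imwrite('pics/c7.png',cv2.resize(np.hstack([a,b]),None,fx=2.1,fy=2.1))
E
```

```text
clock: 30.3
position: [0.5436, -0.2901, 0.2557]
ee_rot: [-2.498, -1.904, -0.001]
force: [0.5, 0.7, -0.3]
width: 0.104
gripper_force: 25.0
t 30.3 pos [ 0.5436 -0.2901  0.2557] yaw 74.6 j7 -0.07 w 0.1 | turn units 0.0 shift units [0.04 0.03 3.79]
scene white 67 (array([ 0.50320203, -0.28317152,  0.05      ]), np.float64(0.0019573791634238187))
scene orange 233 (array([ 0.50594729, -0.27915445,  0.05      ]), np.float64(0.0016585615929985073))
side white 56 (array([ 0.49901789, -0.27983124,  0.05      ]), np.float64(0.00183225643646177))
side orange 164 (array([ 0.50193869, -0.27620905,  0.05      ]), np.float64(0.0017157085761365439))
```

View pics/c7.png

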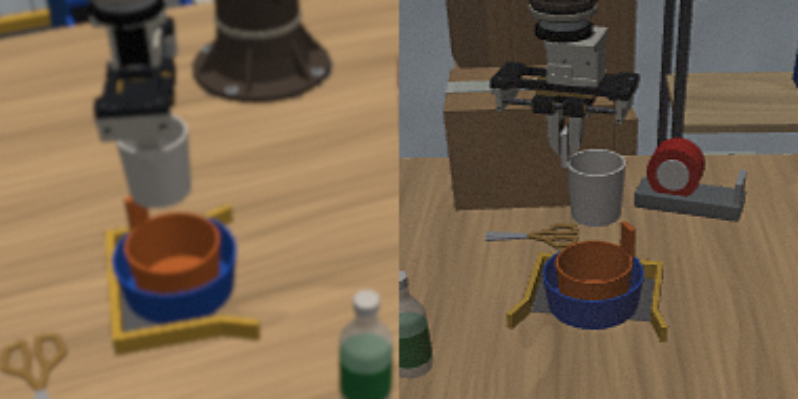

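The picture shows the orange tub nested flat in the blue one, with its tab on the base side, and the white tub hanging above about 4 mm off centre. I correct that and lower.

```bash
python3 -m creep '[[0.1,0.05,0.5,0,0],[0,0,0.7,0,0],[0,0,0.8,0,0],[0,0,0.7,0,0],[0,0,0.4,0,0],[0,0,0.3,0,0],[0,0,0.1,0,0],[0,0,0,0,0]]';  python3 -m creep '[[0,0,0.07,0,0],[0,0,0.07,0,0],[0,0,0,0,0]]';  python3 -m creep '[[0,0,0.04,0,0],[0,0,0.03,0,0],[0,0,0,0,0]]'
```

```text
clock: 31.4
position: [0.5467, -0.2884, 0.1159]
ee_rot: [2.5, 1.902, 0.0]
force: [0.3, 0.1, -1.1]
width: 0.106
gripper_force: 25.0
clock: 31.78
position: [0.5463, -0.2884, 0.1098]
ee_rot: [-2.5, -1.902, 0.0]
force: [0.4, -0.2, -1.5]
width: 0.11
gripper_force: 25.0
clock: 32.15
position: [0.5463, -0.2884, 0.107]
ee_rot: [-2.5, -1.902, 0.0]
force: [0.1, -0.1, -0.9]
width: 0.107
gripper_force: 25.0
```

```bash
python3 -m creep '[[0,0,0.03,0,0],[0,0,0.02,0,0],[0,0,0,0,0]]';  python3 -m creep '[[0,0,0.02,0,0],[0,0,0.01,0,0],[0,0,0,0,0]]'
```

```text
clock: 32.52
position: [0.5464, -0.2883, 0.1051]
ee_rot: [-2.5, -1.902, 0.0]
force: [-0.5, 0.2, -1.5]
width: 0.11
gripper_force: 25.0
clock: 32.9
position: [0.5464, -0.2884, 0.104]
ee_rot: [2.5, 1.902, -0.0]
force: [-1.0, -0.5, -0.4]
width: 0.107
gripper_force: 25.0
```

```bash
python3 -m creep '[[0,0,0.02,0,0],[0,0,0,0,0]]';  python3 -m creep '[[0,0,0.02,0,0],[0,0,0,0,0]]'
```

```text
clock: 33.15
position: [0.5466, -0.2884, 0.104]
ee_rot: [2.5, 1.901, 0.0]
force: [-1.9, 0.1, 7.5]
width: 0.109
gripper_force: 25.0
clock: 33.4
position: [0.5468, -0.2885, 0.1039]
ee_rot: [2.5, 1.901, 0.0]
force: [-2.8, 0.6, 12.8]
width: 0.105
gripper_force: 25.0
```

Set down; release and rise, then check.

```bash
python3 -m creep '[[0,0,-0.03,0,0],[0,0,0,0,0.2],[0,0,0,0,0.35],[0,0,0,0,0.35],[0,0,-0.3,0,0.35],[0,0,-0.8,0,0.35],[0,0,-1,0,0.35],[0,0,-1,0,0.35],[0,0,-1,0,0.35],[0,0,-0.5,0,0.35],[0,0,0,0,0.35],[0,0,0,0,0.35]]'
python3 - <<'E'
from m import *
for n in('scene','side'):
    im=get(n,n+'8');hsv=cv2.cvtColor(im['pixels'],cv2.COLOR_BGR2HSV);P=cloud(im);M=masks(hsv)
    for k,h,r in(('white',.093,.040),('orange',.079,.058),('blue',.06,.078)):
        p=P[(M[k]>0)&(im['z_map']>0)];c=(np.abs(p[:,2]-h)<.006)&(np.abs(p[:,0]-.506)<.1)&(np.abs(p[:,1]+.28)<.1)
        x=circ(p[c][:,:2],r);q=p[c];q=q[abs(np.hypot(*(q[:,:2]-x[0][:2]).T)-r)<.004]
        print(n,k,c.sum(),x[0][:2].round(4),x[1].round(4),'z',np.median(q[:,2]).round(4))
a=cv2.imread('pics/scene8.png')[100:290,160:350];b=cv2.imread('pics/side8.png')[40:230,230:420]
cv2.imwrite('pics/c8.png',cv2.resize(np.hstack([a,b]),None,fx=2.1,fy=2.1))
E
```

```text
clock: 34.9
position: [0.5459, -0.2882, 0.2869]
ee_rot: [-2.5, -1.901, 0.001]
force: [0.1, -0.3, 0.6]
width: 0.352
gripper_force: 0.0
scene white 119 [ 0.5066 -0.2808] 0.0017 z 0.0912
scene orange 136 [ 0.5057 -0.2793] 0.0016 z 0.0772
scene blue 125 [ 0.5067 -0.2786] 0.0016 z 0.0577
side white 58 [ 0.5023 -0.2776] 0.0017 z 0.0934
side orange 106 [ 0.5017 -0.2765] 0.0019 z 0.0781
side blue 98 [ 0.5029 -0.2768] 0.0017 z 0.059
```

View pics/c8.png

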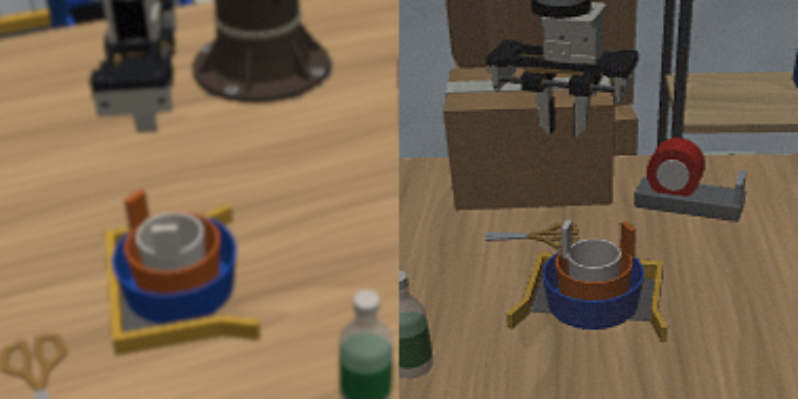

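The picture shows all three tubs nested concentrically and upright in the bay, with the gripper clear. The rim heights of 58, 78 and 92 mm agree with everything standing flat. I hand it in.

```bash
python3 -c "
from cell import sign_off
print(sign_off())"
```

```text
the job is handed in; nothing more can be done
None
```

I handed the job in at about 35 s: the blue tub is against the back fence (felt as a 16 N stop), with the orange tub flat inside it and the white tub flat inside the orange; the sign-off gave no verdict back.

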